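# Park the magnifier lamp and hang the mended cup on the drying peg

### The arm

A 7-joint arm with a two-finger parallel gripper is mounted at the origin on the work surface. World frame = base frame: x ahead of the robot, y to its left, z up, the work surface at z = 0. Lengths are in m, angles in rad, forces in N, time in s.
With the tool pointing down it reaches from about 0.425 to 0.825 m from the base axis. Payload 3.6 kg.
Tool frame: the origin (TCP) lies where the fingers leave the gripper's body, on its centre line; the fingertips stand 73 mm ahead of it and the grasp point (between the pads) lies 54 mm ahead of it; x points along the fingers, y is the direction in which the jaws open and shut, and the axes are right-handed (so a half turn about x gives the same grasp; the last joint's range is limited). The gripper opens to 85 mm and grips with 20 to 120 N. Pads are 22 mm wide; open, the fingers measure 114 mm over their backs; the gripper's body (76 mm by 85 mm) begins 54 mm behind the grasp point. The pads swing forward as they close: fully open they stand 13 mm farther back than shut.
Start: joints at [-1.157, 0.615, -0.013, 1.423, 0.008, 1.103, -0.04], TCP at [0.277, 0.588, 0.304] pointing down, gripper open.
Joint ranges: [-3.12, 3.12], [-0.3, 2.06], [-1.34, 1.32], [0.26, 2.42], [-1.36, 4.5], [0.01, 1.98], [-2.84, 2.84]. Speed limits (rad/s): [2.79, 2.79, 3.14, 3.14, 3.14, 3.14, 3.14].

### API

Orientations are given as a unit quaternion [x, y, z, w].
In Python, from station import arm, snapshot, camera_info, ticket gives the robot as it stands. Calls block until the motion is done:
- arm.movep(position, orientation): joint-space move of the TCP to a pose.
- arm.line_to(position, velocity=0.15, ori=None): straight line of the TCP; ori=None keeps the orientation; velocity is the mean speed in m/s.
- arm.move_j(angles): joint-space move.
- arm.move_gripper(opening, effort=None): opening from 0.0 (shut) to 1.0 (fully open); effort is the grip in N (None keeps the last); returns when the fingers have stopped.
- arm.pause(seconds).
- arm.ik(position, orientation): joint angles nearest the present ones, or None.
- snapshot(name): name is "side" or "top" or "wrist"; returns the picture (384x512x3 uint8, blue, green, red); there is no depth.
- camera_info(name): a dict with "fx", "fy", "cx", "cy" (pixels), "dist_coeffs" ([k1, k2, p1, p2, k3] as OpenCV has them; the pictures are not rectified), "R" (3x3) and "t" (3): a world point X has camera coordinates R X + t; the wrist camera has in their place "T_tool_cam" (4x4, takes a point from camera to tool coordinates, whose origin is the TCP and whose axes are the tool frame's). Camera axes: x right, y down, z forward; pixel columns grow to the right and rows downward; lengths in m; the calibration is good to about 2 mm. A picture is of the moment at which its call begins: read the wrist's pose just before it. camera_info takes no time and is no camera call.
A pose or a line that the arm cannot do raises arm.MotionError and nothing moves.
- ticket.finish_job(): hands the job in, once; it reports no verdict.
Readings, each from a call of its own:
- arm.read_time(): time.
- arm.read_joint_positions(): joint angles.
- arm.read_dq(): joint speeds.
- arm.read_effort(): joint torques, N m.
- arm.read_tool_pos(): TCP position.
- arm.read_eef_rot(): TCP orientation.
- arm.read_ft_force(): force on the tool from outside, world axes, zero at the start.
- arm.read_wrist_torque(): the same for the moment, N m.
- arm.read_opening(): opening from 0.0 (shut) to 1.0 (fully open).
Only numpy, scipy, OpenCV 4.12 (cv2) and the standard library are available. Lean on these libraries where they do the work, as an engineer would, in place of code of your own. Each camera call takes 0.05 s, during which the arm holds its last target. There are 200 camera calls.

### The job

The magnifier lamp is hanging over the drying peg: first push its arm clear, anticlockwise as seen from above, until it has pressed the sprung buffer of its parking stop fully in, without forcing it once the buffer is in. Then take the mended cup from its cradle and set it gently upside down on the drying peg, so that it hangs straight with its floor on the peg's top. Leave the jar, the tape and the bowl where they are.

Things in the scene. Friction and masses are not known exactly. Their poses are not given: they have to be found in the camera images.
- lamp: The magnifier lamp, fixed: round foot 124 mm across and 18 mm tall, post 22 mm (40 mm at the hinge on top), 222 mm tall. Origin: underside of the foot, on the hinge axis. A dark bracket, the parking stop, is clamped to the post at an angle that differs each time: the arm meets its buffer after turning 0.5 to 1.3 rad from its start, and 0.09 rad more presses it fully in.
- lamp_arm: Swing arm: a level white tube 18 mm in diameter, then a magnifier head 130 mm across, 20 mm thick. Origin: on the vertical hinge axis, at the tube's axis, 200 mm above the table; z up; the arm runs along its own -y, bare tube from 25 to 180 mm out. It parks by turning anticlockwise from above: first away from the robot, then towards +y. Collides with the hand, not with the post.
- lens (a point): Centre of the magnifier head, on the tube's axis 260 mm from the hinge axis. The hinge is stiff and stays where it is left: it turns at about 1.3 N m, that is 8 N pushing squarely on the tube 160 mm from the hinge.
- buffer (a joint): Travel in m of the stop's sprung rubber buffer (20 mm across): 0 free, 0.008 fully in, solid beyond. It stands at the arm's height, 90 mm from the hinge axis; the steel behind it reaches 105 mm out and 216 mm above the table. Its spring gives 3 N at first, 11 N fully in (felt on the tube 160 mm out: 2 to 6 N on top of the hinge's 8 N). The stiff hinge then holds the arm there.
- cup: Mended cup, green ceramic with a cream patch: cylinder 60 mm in diameter, 80 mm tall, foot narrowing to 50 mm over the last 12 mm, wall 4 mm, floor 6 mm, about 0.16 kg. Origin: centre of the underside of its foot; z runs from foot to open mouth. It starts lying level in its cradle, mouth pointing to the left (+y, give or take 0.4 rad), axis 48 mm above the table.
- cradle: The fixed cradle under the cup: 64 mm long (own x, along the cup), 44 mm wide (own y) and 22 mm tall, two cork rails on a white base. The cup's middle lies over its middle, overhanging 8 mm at each end and at each side. Origin: centre of its underside.
- peg: The drying peg, fixed: an upright wooden post 32 mm in diameter, its top edge bevelled 4 to 5 mm, on a round foot 96 mm across and 12 mm tall. The post's flat top is 97 mm above the table. Origin: centre of the underside of its foot, on the post's axis. With the cup hung on it the cup's rim is 23 mm and its foot 103 mm above the table.
- jar: Bystander, screw-lid jar: white, 60 mm across, 85 mm tall. Origin: centre of its underside.
- tape: Bystander, roll of tape lying flat: ring 84 mm across, 28 mm tall. Origin: centre of its underside.
- bowl: Bystander, small white bowl: 90 mm across its rim, 40 mm tall. Origin: centre of its underside.
Things that resemble listed ones, but are neither listed nor needed, are in the scene too. Of the things that look like the cup, the middle-sized one is meant.

How it is judged:
By the outcome, as a careful person would: the job done as asked, in the order asked, and still so for the second after the job is handed in, with the robot touching nothing.
It also fails if it takes over 72 s, if anything falls off the work surface, if the arm or the gripper's body presses on something with over 40 N, if the wrist force passes 120 N, or if a joint passes its speed limit or range.

## Working session

There is one attempt and no reset: what is moved stays moved. The work goes in short steps, each a Python script; the robot and the scene stay as the last script left them, time stands still between calls to the robot, and variables do not carry over. Pictures are saved under pics/ and viewed, about 8 in all and at most 12, crops included, and the job is handed in when it is done.

```bash
ls; mkdir -p pics
python3 - <<'E'
from station import arm, snapshot, camera_info
import cv2, numpy as np
for n in ["side","top"]:
    cv2.imwrite(f"pics/{n}0.png",cv2.resize(snapshot(n),(800,600),interpolation=cv2.INTER_CUBIC))
    c=camera_info(n); print(n,c['fx'],c['fy'],c['cx'],c['cy'],c['dist_coeffs'],np.round(c['R'],4).tolist(),c['t'])
print(camera_info("wrist"), arm.read_eef_rot(), arm.read_time())
E
```

```text
pics
side 475.40749769542543 475.40749769542543 259.4609829224256 188.82208204828908 [-0.07065703  0.          0.          0.          0.        ] [[0.8405, -0.5417, 0.0129], [-0.3511, -0.5626, -0.7484], [0.4127, 0.6245, -0.6631]] [-0.45453132  0.28295455  1.1896969 ]
top 374.7130895450839 374.7130895450839 249.60953497637166 188.17178736239634 [0.00238453 0.         0.         0.         0.        ] [[0.01, -0.9999, -0.0074], [-0.9984, -0.0096, -0.0559], [0.0558, 0.008, -0.9984]] [-0.02117469  0.5167109   1.22253729]
{'fx': 273.5567267204327, 'fy': 273.5567267204327, 'cx': 254.38689309654842, 'cy': 192.83916795556166, 'dist_coeffs': array([-0.05453266,  0.        ,  0.        ,  0.        ,  0.        ]), 'T_tool_cam': array([[ 3.91854406e-04, -2.72115692e-01,  9.62264463e-01,
        -6.92649476e-02],
       [ 9.99999842e-01,  4.95131535e-04, -2.67204384e-04,
        -6.79171277e-04],
       [-4.03736975e-04,  9.62264415e-01,  2.72115843e-01,
        -6.97675087e-02],
       [ 0.00000000e+00,  0.00000000e+00,  0.00000000e+00,
         1.00000000e+00]])} [ 0.15375474  0.69018988 -0.15539673  0.68981829] 0.1
```

View pics/top0.png

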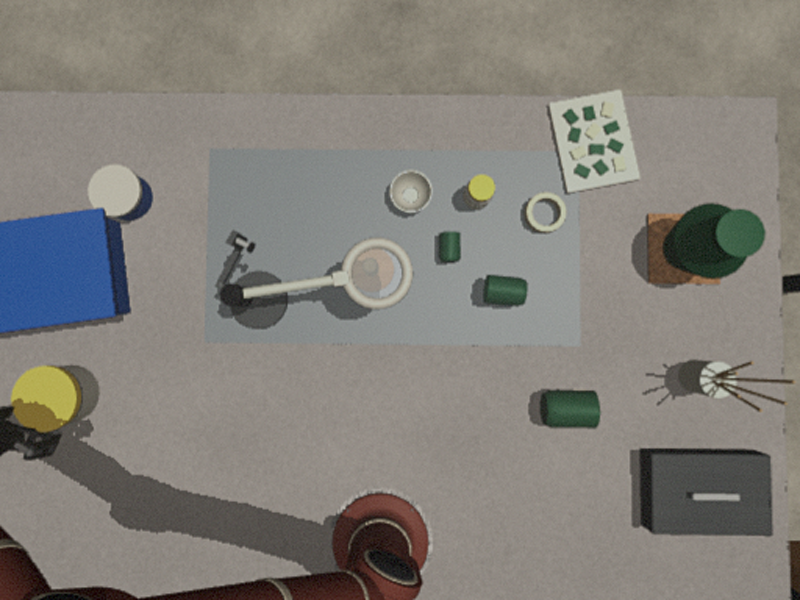

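View pics/side0.png

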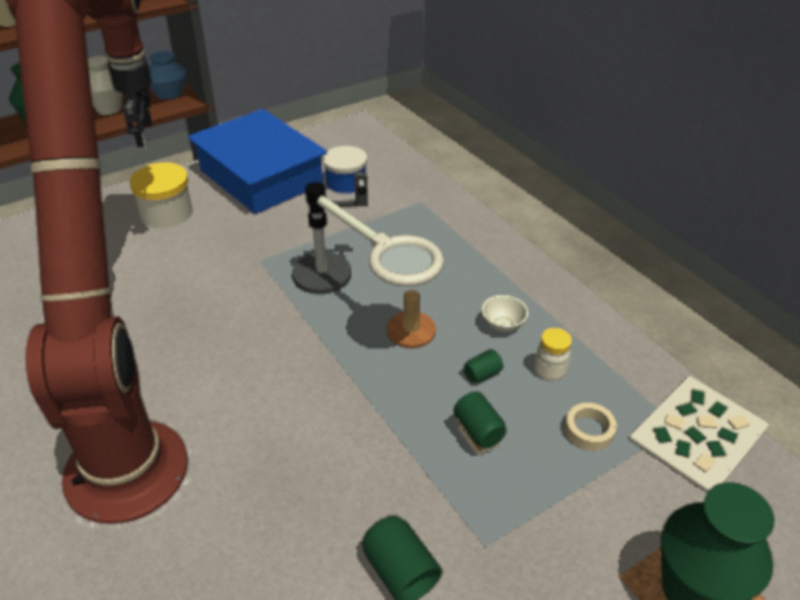

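The top view shows the lamp hinge at (233,294), lens at (377,273), stop bracket at (240,245) and middle-sized cup at (505,291). The bowl is at (410,192), jar at (481,190) and tape at (546,213). In the side view the peg's top is at (412,296) and its foot at (411,329), and the cup shows its foot end, so its mouth faces +y.

```bash
cat > h.py <<'E'
from station import arm, snapshot, camera_info, ticket
import cv2, numpy as np
from scipy.spatial.transform import Rotation as Ro
def cam(n):
    c=camera_info(n); K=np.array([[c['fx'],0,c['cx']],[0,c['fy'],c['cy']],[0,0,1.]])
    if n=="wrist":
        T=np.eye(4);T[:3,:3]=Ro.from_quat(arm.read_eef_rot()).as_matrix();T[:3,3]=arm.read_tool_pos()
        W=np.linalg.inv(T@c['T_tool_cam']);R,t=W[:3,:3],W[:3,3]
    else: R,t=np.array(c['R']),np.array(c['t'])
    return K,np.array(c['dist_coeffs']),R,t
def px2w(C,uv,z,s=1.5625):
    K,d,R,t=C
    p=cv2.undistortPoints(((np.array(uv,float)+.5)/s-.5).reshape(1,1,2),K,d)[0,0]
    o=-R.T@t; v=R.T@np.array([p[0],p[1],1]); return o+v*(z-o[2])/v[2]
def w2px(C,X,s=1.5625):
    K,d,R,t=C
    return (cv2.projectPoints(np.array(X,float).reshape(-1,3),cv2.Rodrigues(R)[0],t,K,d)[0][:,0]+.5)*s-.5
def quat(yaw):  # tool x down, jaw axis (tool y) at yaw from world x
    x=np.array([0,0,-1.]);y=np.array([np.cos(yaw),np.sin(yaw),0]);return Ro.from_matrix(np.c_[x,y,np.cross(x,y)]).as_quat()
E
python3 - <<'E'
from h import *
T=cam("top");S=cam("side")
P=lambda n,C,uv,z:print(n,np.round(px2w(C,uv,z),3))
P("hinge T",T,(233,294),.222);P("hinge S",S,(316,187),.222);P("foot lamp S",S,(321,272),.018)
P("lens T",T,(377,273),.2);P("lens S",S,(407,260),.2)
P("pegfoot S",S,(411,328),.012);P("pegtop S",S,(412,295),.097)
P("stop T",T,(250,245),.2);P("stop S",S,(362,190),.2);P("stop T",T,(236,240),.216)
P("cup T L",T,(485,290),.06);P("cup T R",T,(526,291),.06)
for uv in[(487,276),(526,279),(485,304),(525,306)]:P("corner",T,uv,.048)
P("bowl",T,(410,190),.04);P("jar",T,(481,188),.085);P("tape",T,(546,212),.028);P("small",T,(450,247),.03)
m=Ro.from_quat(arm.read_eef_rot()).as_matrix();print(m.round(2))
E
```

```text
hinge T [0.503 0.259 0.222]
hinge S [0.502 0.261 0.222]
foot lamp S [0.496 0.256 0.018]
lens T [0.545 0.007 0.2  ]
lens S [0.544 0.006 0.2  ]
pegfoot S [0.567 0.022 0.012]
pegtop S [0.567 0.021 0.097]
stop T [0.593 0.237 0.2  ]
stop S [0.588 0.235 0.2  ]
stop T [0.6   0.258 0.216]
cup T L [ 0.525 -0.209  0.06 ]
cup T R [ 0.524 -0.292  0.06 ]
corner [ 0.555 -0.215  0.048]
corner [ 0.549 -0.295  0.048]
corner [ 0.497 -0.211  0.048]
corner [ 0.494 -0.293  0.048]
bowl [ 0.734 -0.055  0.04 ]
jar [ 0.729 -0.197  0.085]
tape [ 0.692 -0.342  0.028]
small [ 0.616 -0.14   0.03 ]
[[-0.    0.43  0.9 ]
 [-0.    0.9  -0.43]
 [-1.   -0.   -0.  ]]
```

```bash
cat >> h.py <<'E'
H=np.array([.503,.260])
def pushpose(phi,off,r=.155,z=.247):
    u=np.array([np.cos(phi),np.sin(phi)]);t=np.array([-u[1],u[0]])
    return np.r_[H+r*u-off*t,z],quat(phi+YAWOFF),t
YAWOFF=np.pi
E
python3 - <<'E'
import h
from h import *
q0=arm.read_joint_positions()
for yo in (0,np.pi,np.pi/2,-np.pi/2):
    h.YAWOFF=yo; print(yo)
    for phi in (-1.406,-.9,-.3):
        p,q,t=pushpose(phi,.02); j=arm.ik(p,q); print(phi,p.round(3),None if j is None else np.round(j,2))
E
```

```text
0
-1.406 [0.509 0.104 0.247] [-0.66  0.55  0.64  1.89 -0.43  0.85 -1.21]
-0.9 [0.584 0.126 0.247] [-0.57  0.64  0.52  1.67 -0.38  0.94 -0.8 ]
-0.3 [0.645 0.195 0.247] [-0.51  0.72  0.34  1.42 -0.26  1.04 -0.42]
3.141592653589793
-1.406 [0.509 0.104 0.247] [-0.19  0.48 -0.08  1.87  0.05  0.79  1.44]
-0.9 [0.584 0.126 0.247] [-0.09  0.6  -0.26  1.65  0.18  0.91  1.83]
-0.3 [0.645 0.195 0.247] [-0.1   0.74 -0.43  1.41  0.33  1.07  2.26]
1.5707963267948966
-1.406 [0.509 0.104 0.247] [-0.44  0.49  0.29  1.88 -0.19  0.79  0.11]
-0.9 [0.584 0.126 0.247] [-0.35  0.59  0.16  1.66 -0.11  0.9   0.53]
-0.3 [0.645 0.195 0.247] [-0.31  0.7  -0.02  1.42  0.02  1.02  0.93]
-1.5707963267948966
-1.406 [0.509 0.104 0.247] [ 0.11  0.53 -0.53  1.86  0.35  0.84  2.71]
-0.9 [0.584 0.126 0.247] [-0.84  0.85  1.13  1.67 -0.83  1.17 -1.96]
-0.3 [0.645 0.195 0.247] [-0.7   0.81  0.74  1.43 -0.57  1.13 -1.74]
```

```bash
sed -i 's/^YAWOFF=.*/YAWOFF=np.pi\/2/' h.py
cat > push.py <<'E'
from h import *
phi0=-1.406
p=np.array(arm.read_tool_pos()); arm.line_to(p+[0,0,.07],.25)
arm.move_gripper(0.0,60)
a,q,t=pushpose(phi0,.055,z=.36); arm.movep(a,q)
arm.line_to([a[0],a[1],.247],.15)
arm.pause(.2); f0=np.array(arm.read_ft_force()); print("t",arm.read_time(),"f0",f0.round(2), arm.read_tool_pos())
off=.05
while off>.024:   # approach
    off-=.003; a,q,t=pushpose(phi0,off); arm.line_to(a,.05,q)
print("t",arm.read_time())
phi=phi0;log=[]
while phi<phi0+.42:
    phi+=.06; a,q,t=pushpose(phi,.0235); arm.line_to(a,.06,q)
    F=np.array(arm.read_ft_force())-f0; log.append((round(phi-phi0,3),round(float(-F[:2]@t),1),round(float(F[2]),1)))
print(log,arm.read_time())
cv2.imwrite("pics/side1.png",cv2.resize(snapshot("side")[60:260,120:400],(800,571),interpolation=cv2.INTER_CUBIC))
np.save("f0.npy",f0)
E
python3 push.py
```

```text
t 4.3 f0 [-0.03 -0.38 -0.68] [0.47459807 0.09819105 0.24782809]
t 6.6083
[(0.06, 3.6, 2.3), (0.12, 3.9, 1.7), (0.18, 3.9, 1.0), (0.24, 4.7, 1.1), (0.3, 5.1, 1.2), (0.36, 4.7, 1.6), (0.42, 5.1, 1.3)] 8.7583
```

```bash
cat > push2.py <<'E'
import sys
from h import *
phi0=-1.406;f0=np.load("f0.npy")
phi=phi0+float(sys.argv[1]);end=phi0+float(sys.argv[2]);st=float(sys.argv[3]);lim=float(sys.argv[4])
while phi<end:
    phi+=st; a,q,t=pushpose(phi,.0235); arm.line_to(a,.05,q)
    F=np.array(arm.read_ft_force())-f0; f=-F[:2]@t; e=(a-arm.read_tool_pos())[:2]@t
    print(round(phi-phi0,3),round(f,1),round(F[2],1),"lag mm",round(e*1e3,2))
    if f>lim: break
print(arm.read_time())
E
python3 push2.py .42 1.25 .02 7.5
```

```text
0.44 5.5 3.0 lag mm 2.49
0.46 6.6 3.1 lag mm 2.61
0.48 7.5 3.3 lag mm 2.66
9.5583
```

View pics/side1.png

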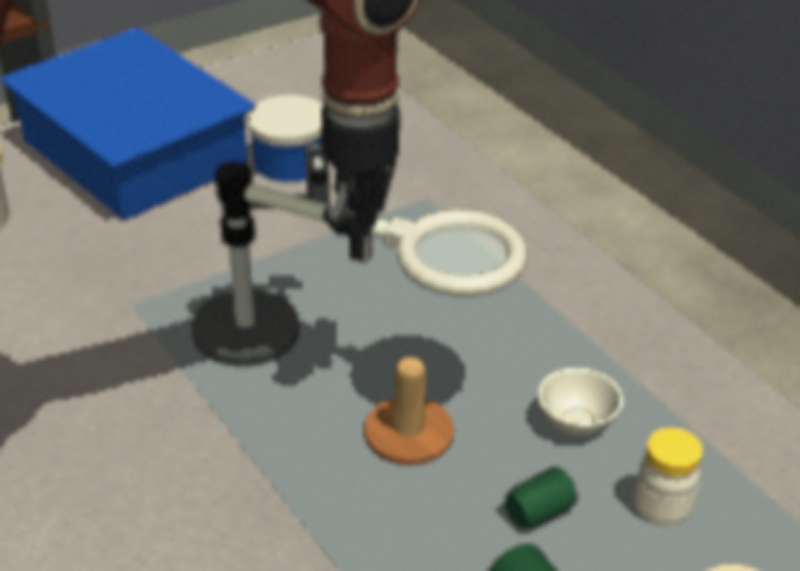

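The enlarged side view shows the fingers behind the tube at (360,220), with the head at (460,250) already swung clear of the peg at (410,400). The force is still within the hinge's own range, so I'm continuing.

```bash
python3 push2.py .48 1.4 .02 11
```

```text
0.5 7.1 4.3 lag mm 2.67
0.52 6.3 2.1 lag mm 2.71
0.54 6.6 2.4 lag mm 2.7
0.56 6.5 2.5 lag mm 2.72
0.58 5.9 3.1 lag mm 2.79
0.6 6.0 2.7 lag mm 2.77
0.62 5.6 2.9 lag mm 2.78
0.64 5.7 2.2 lag mm 2.83
0.66 6.3 2.7 lag mm 2.86
0.68 5.8 2.9 lag mm 2.9
0.7 6.4 1.7 lag mm 2.94
0.72 5.7 2.9 lag mm 2.96
0.74 5.6 2.7 lag mm 3.01
0.76 5.9 2.5 lag mm 3.04
0.78 5.8 3.0 lag mm 3.09
0.8 6.2 2.7 lag mm 3.15
0.82 6.5 2.2 lag mm 3.18
0.84 5.9 2.7 lag mm 3.27
0.86 6.4 2.4 lag mm 3.29
0.88 6.6 2.8 lag mm 3.36
0.9 6.2 2.4 lag mm 3.42
0.92 7.2 1.8 lag mm 3.47
0.94 6.6 1.3 lag mm 3.55
0.96 6.4 0.5 lag mm 3.62
0.98 6.4 1.9 lag mm 3.7
1.0 7.6 3.1 lag mm 4.21
1.02 8.5 3.5 lag mm 5.14
1.04 9.8 4.2 lag mm 5.8
1.06 9.0 5.3 lag mm 6.44
1.08 11.6 5.3 lag mm 7.08
17.0583
```

```bash
sed -i 's/^    if f>lim: break/    if f>lim or ("L" in globals() and e-L>.6*st*.155): break\n    L=e/' push2.py; python3 push2.py 1.08 1.16 .01 15.5
```

```text
1.09 12.1 5.7 lag mm 7.72
1.1 12.2 6.4 lag mm 8.13
1.11 12.9 7.5 lag mm 8.48
1.12 14.7 8.1 lag mm 9.51
18.0583
```

```bash
python3 push2.py 1.12 1.125 .007 19
```

```text
1.127 16.0 9.1 lag mm 10.44
18.3083
```

Commanding another 1.1 mm moved the arm only 0.15 mm, so the buffer is solid. Real turn is about 0.09 rad past first contact. I'm backing off, checking, then looking at the peg and cup with the wrist camera.

Run:
```python
from h import *
phi=-1.406+1.127
a,q,t=pushpose(phi,.0235)
b,_,_=pushpose(phi,.075); arm.line_to(b,.12)
arm.line_to([b[0],b[1],.34],.2)
cv2.imwrite("pics/top2.png",cv2.resize(snapshot("top")[130:210,120:240],(780,520),interpolation=cv2.INTER_CUBIC))
arm.move_gripper(1.0)
ims=[]
for nm,x,y,z in(("peg",.567,.022,.36),("cup",.524,-.252,.30)):
    arm.movep([x,y,z],quat(.06)); arm.pause(.2)
    C=cam("wrist"); np.savez(f"C{nm}",*C); ims.append(cv2.resize(snapshot("wrist"),(400,300),interpolation=cv2.INTER_AREA) if nm=="peg" else snapshot("wrist"))
    cv2.imwrite(f"pics/w{nm}.png",cv2.resize(snapshot("wrist"),(800,600),interpolation=cv2.INTER_CUBIC))
print(arm.read_time(),arm.read_joint_positions())
```

```text
22.9 [ 0.18542404  0.52865125  0.35401867  1.64292237 -0.20892958  1.00705294
  0.66918002]
```

View pics/wcup.png

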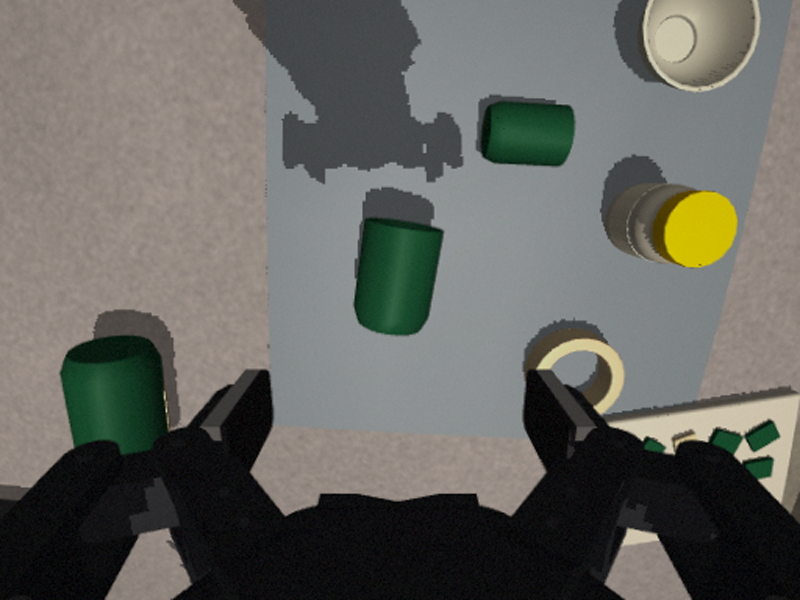

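View pics/wpeg.png

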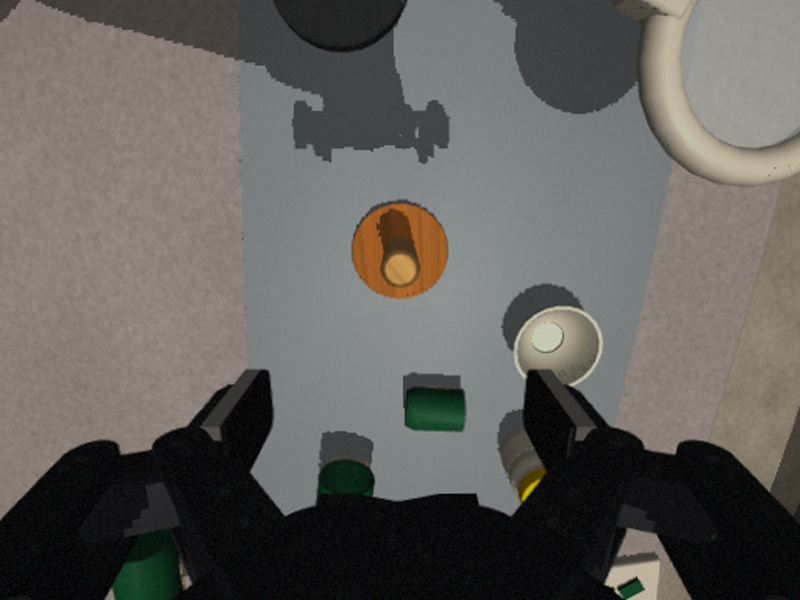

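View pics/top2.png

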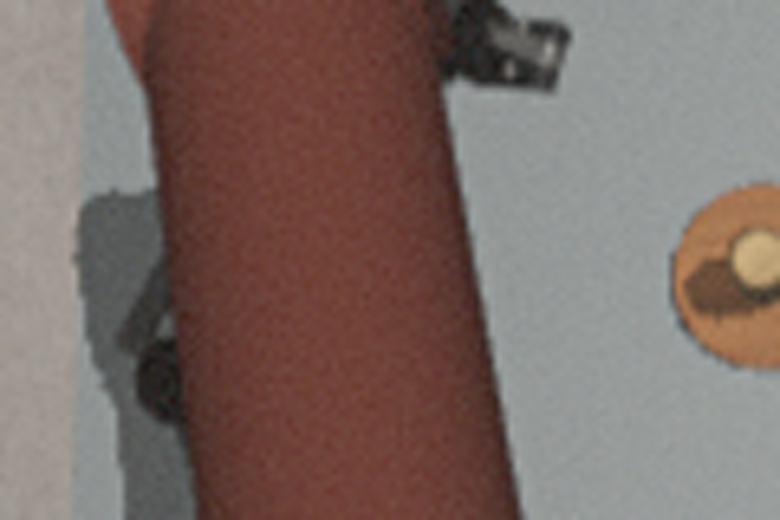

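The lamp view is blocked by the robot's own arm here, so I'll recheck it later. In the close cup view, the mouth's ends are at (361,220) and (442,231), and the foot end is at about (395,334) and narrowed, so the mouth does face +y. The peg view shows its top at (400,268) and its foot centred at (400,249).

Run:
```python
from h import *
L=lambda n:[np.load(f"C{n}.npz")[f"arr_{i}"] for i in range(4)]
C=L("cup");m=px2w(C,(401.5,225),.048);f=px2w(C,(393.5,317),.048);e=px2w(C,(394.5,333),.035)
print("mouth",m.round(4),"lower",f.round(4),"foot",e.round(4))
d=(m-f)[:2];d/=np.linalg.norm(d);g=np.arctan2(d[0],d[1]);print("lean",g,"mid",m[:2]-.04*d)
P=L("peg");pg=px2w(P,(400,268),.097);print("peg",pg.round(4),px2w(P,(400,249),.006).round(4))
mid=np.r_[m[:2]-.04*d,.048]
def tool(ax,ya,al,fl): # cup axis foot->mouth, jaw dir, tilt toward foot
    up=np.cross(ya,ax) ; x=np.sin(al)*ax-np.cos(al)*up
    y=ya*fl; return Ro.from_matrix(np.c_[x,y,np.cross(x,y)]),x
ax=np.r_[d,0];ya=np.r_[d[1],-d[0],0]   # ya ~ +x ; up = ya x ax = +z
for fl in(1,-1):
  for al in np.radians([25,35,45,55]):
    R,x=tool(ax,ya,al,fl); j=arm.ik(mid-.054*x,R.as_quat()); j2=arm.ik(mid-.15*x,R.as_quat())
    print("pick",fl,round(np.degrees(al)),None if j is None else np.round(j,2),j2 is None)
    if j is None: continue
    ok=[]
    for ps in np.radians(range(-180,180,20)):
        y2=np.r_[np.cos(ps),np.sin(ps),0]
        a2=np.array([0,0,-1.]); R2,x2=tool(a2,y2,al,fl)
        js=[arm.ik(np.r_[pg[:2],z]-.054*x2,R2.as_quat()) for z in(.063,.17)]
        if all(k is not None for k in js): ok.append((round(np.degrees(ps)),x2.round(2).tolist(),np.round(js[0],1).tolist()))
    print(*ok,sep="\n   ")
```

```text
mouth [ 0.5245 -0.213   0.048 ] lower [ 0.523  -0.2852  0.048 ] foot [ 0.5248 -0.3033  0.035 ]
lean 0.02149080195503227 mid [ 0.52366634 -0.25298106]
peg [0.5677 0.0257 0.097 ] [0.5679 0.0267 0.006 ]
pick 1 25 [ 0.52  0.88  0.12  1.64 -0.56  0.97  0.99] False
(-180, [-0.0, 0.91, -0.42], [0.0, 1.1, 0.6, 1.7, -1.3, 1.7, -1.8])
   (-160, [-0.31, 0.85, -0.42], [0.2, 1.1, 0.2, 1.5, -0.9, 1.6, -1.9])
   (-140, [-0.58, 0.69, -0.42], [0.2, 1.2, 0.1, 1.2, -0.6, 1.7, -2.0])
   (-120, [-0.78, 0.45, -0.42], [0.0, 1.3, 0.2, 1.1, -0.5, 2.0, -1.8])
   (-40, [-0.58, -0.69, -0.42], [-0.6, 1.3, 0.8, 1.2, 0.0, 1.7, -0.7])
   (-20, [-0.31, -0.85, -0.42], [-0.8, 1.3, 0.8, 1.4, 0.1, 1.3, -0.6])
   (0, [0.0, -0.91, -0.42], [-1.0, 1.3, 0.9, 1.7, 0.2, 0.9, -0.5])
   (20, [0.31, -0.85, -0.42], [-1.1, 1.4, 1.1, 1.9, 0.1, 0.5, -0.3])
   (40, [0.58, -0.69, -0.42], [-0.1, 1.2, -0.8, 2.1, 1.8, 1.8, -1.4])
   (60, [0.78, -0.45, -0.42], [-0.1, 1.1, -0.6, 2.4, 2.2, 1.7, -1.5])
   (140, [0.58, 0.69, -0.42], [1.0, 1.4, -1.2, 2.2, 3.2, 0.2, -0.1])
   (160, [0.31, 0.85, -0.42], [0.6, 1.0, -0.4, 2.0, -1.3, 0.8, -1.8])
pic
[... 7630 characters left out ...]
1.5, 0.5, 1.3, 1.9])
   (-20, [-0.2, -0.54, -0.82], [-0.2, 0.9, -0.2, 1.6, 0.7, 1.2, 2.0])
   (0, [0.0, -0.57, -0.82], [-0.2, 0.9, -0.2, 1.8, 0.9, 1.0, 2.1])
   (20, [0.2, -0.54, -0.82], [-0.1, 0.8, -0.4, 1.9, 1.2, 1.0, 2.1])
   (40, [0.37, -0.44, -0.82], [-0.9, 1.0, 1.0, 2.1, -1.3, 0.2, -1.5])
   (60, [0.5, -0.29, -0.82], [0.3, 1.0, -1.0, 2.2, 1.9, 1.2, 2.3])
   (80, [0.56, -0.1, -0.82], [0.5, 1.1, -1.2, 2.3, 2.0, 1.2, 2.6])
   (100, [0.56, 0.1, -0.82], [0.6, 0.9, -1.0, 2.3, 2.3, 0.8, 2.8])
   (120, [0.5, 0.29, -0.82], [0.6, 0.9, -0.8, 2.2, 2.6, 0.4, 2.8])
   (140, [0.37, 0.44, -0.82], [0.8, 1.1, -1.1, 2.1, 1.6, 0.4, -2.0])
   (160, [0.2, 0.54, -0.82], [0.3, 0.8, -0.1, 2.0, -1.1, 0.6, 0.9])
```

Cup middle is at (0.5237, -0.2515), and the peg is at about (0.5675, 0.024). My plan is to grasp with the tool tilted 55° toward the cup's foot. Inverting the cup then leaves the tool 35° off vertical, leaning to -y, clear of the lamp.

```bash
cat >> h.py <<'E'
def tool(ax,ya,al,fl=1):
    up=np.cross(ya,ax);x=np.sin(al)*ax-np.cos(al)*up;y=ya*fl
    return Ro.from_matrix(np.c_[x,y,np.cross(x,y)]).as_quat(),x
AL=np.radians(55);PEG=np.array([.5675,.0242])
def place(z,fl=1):
    q,x=tool(np.array([0,0,-1.]),np.array([-1.,0,0]),AL,fl);return np.r_[PEG,z]-.054*x,q,x
def placej(z):
    a,q,x=place(z,-1);j=np.array(arm.ik(a,q));j[6]-=np.pi*np.sign(j[6]);return j
E
cat > pick.py <<'E'
from h import *
print("peg T",px2w(cam("top"),(757/6.5+120-.42,257/6.5+130-.42),.097,1).round(4))
g=.03;ax=np.array([np.sin(g),np.cos(g),0]);ya=np.array([ax[1],-ax[0],0])
mid=np.array([.5237,-.2515,.048])
q,x=tool(ax,ya,AL)
arm.movep(mid-.154*x,q); arm.line_to(mid-.054*x,.12)
f0=np.array(arm.read_ft_force())
arm.move_gripper(0.0,35); arm.pause(.3)
f1=np.array(arm.read_ft_force());print("open",arm.read_opening(),"f",f0.round(1),f1.round(1),arm.read_time(),(mid-.054*x-arm.read_tool_pos()).round(4))
p=np.array(arm.read_tool_pos());arm.line_to(p+[0,0,.03],.06)
arm.pause(.2);print("f",np.round(arm.read_ft_force(),1),arm.read_opening())
arm.line_to(p+[0,0,.17],.2)
j=placej(.19);print(j.round(2),arm.read_joint_positions().round(2),arm.read_time())
cv2.imwrite("pics/side3.png",cv2.resize(snapshot("side")[100:340,150:470],(800,600),interpolation=cv2.INTER_CUBIC))
E
python3 pick.py
```

```text
peg T [0.5708 0.0257 0.097 ]
open 0.7141528064155649 f [-0.3 -0.8 -0.6] [-0.6 -3.8  5.1] 25.225 [ 0.      0.001  -0.0007]
f [ 0.6 -1.2 -0.8] 0.7108028784833983
[ 0.2   0.64  0.02  1.75 -0.72  1.03 -2.46] [ 0.72  0.86  0.01  1.38 -0.68  1.63  0.92] 26.9333
```

View pics/side3.png

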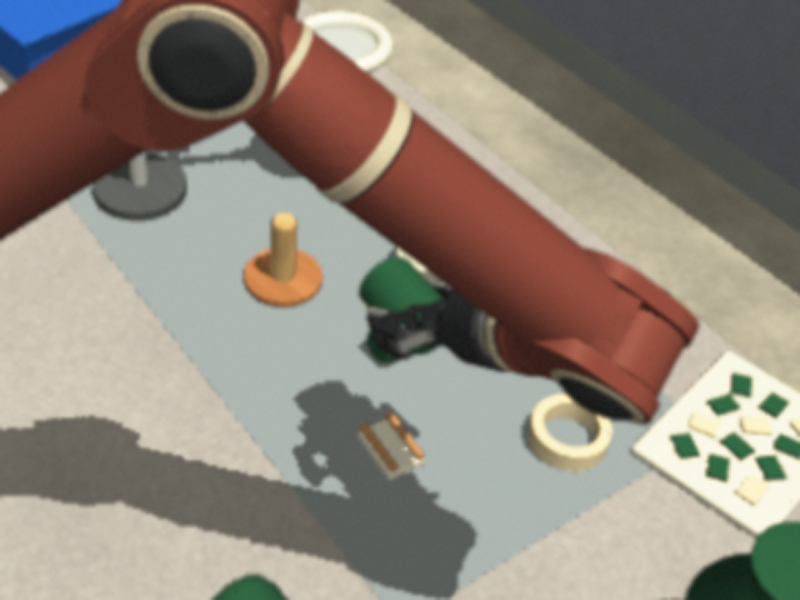

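The cup is in the grip at (400,300), the cradle is empty at (390,445), and the peg at (284,250) is clear. Next I carry it over the peg.

```bash
sed -i 's/^AL=.*/AL=np.radians(55);PEG=np.array([.5685,.0245])/' h.py
python3 - <<'E'
from h import *
j=placej(.19); arm.move_j(j); arm.pause(.3)
a,q,x=place(.19);print((a-arm.read_tool_pos()).round(4),abs(np.dot(q,arm.read_eef_rot())),arm.read_opening(),np.round(arm.read_ft_force(),1),arm.read_time())
S=cam("side");print("pegtop/rim/foot px",((w2px(S,[[*PEG,.097],[*PEG,.15],[*PEG,.23],[*PEG,.19]],1)-[180,80])*3.33).round(0).tolist())
s=snapshot("side")[80:260,180:420];cv2.imwrite("pics/side4.png",cv2.resize(s,(800,600),interpolation=cv2.INTER_CUBIC))
cv2.imwrite("pics/top4.png",cv2.resize(snapshot("top")[110:230,130:290],(800,600),interpolation=cv2.INTER_CUBIC))
E
```

```text
[-0.      0.0001 -0.    ] 0.9999999962611679 0.7152763768592805 [ 0.4  0.2 -1.1] 30.1333
pegtop/rim/foot px [[278.0, 359.0], [279.0, 312.0], [281.0, 236.0], [280.0, 275.0]]
```

View pics/side4.png

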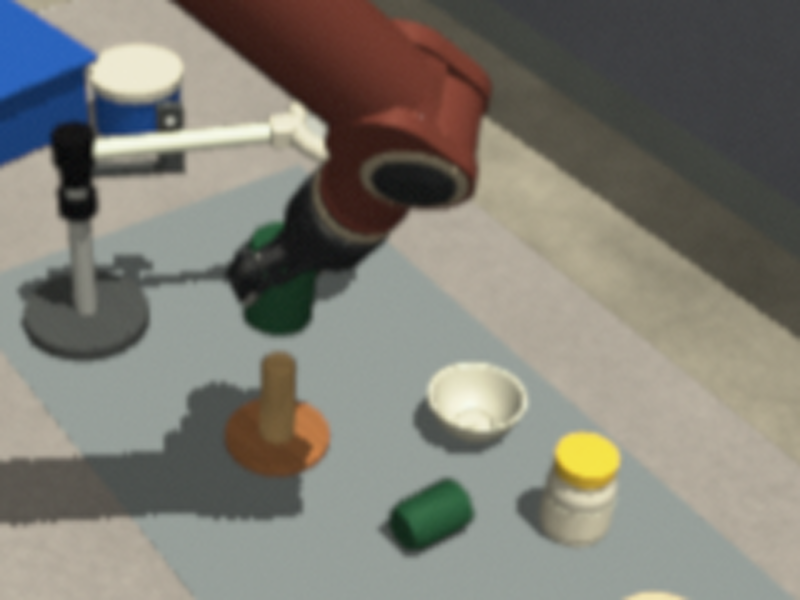

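The cup is held inverted and upright. Its rim is centred at about (279,313), right over the peg top at (279,361), and the lamp arm is parked away. Now lowering with force checks.

```bash
cat > low.py <<'E'
from h import *
def rd():
    return np.array(arm.read_ft_force())
a,q,x=place(.11);arm.line_to(a,.1);arm.pause(.2);print("mid",rd().round(1))
a,q,x=place(.071);arm.line_to(a,.06);arm.pause(.3);f0=rd();print("f0",f0.round(2),arm.read_time())
z=.071
while z>.0575:
    z-=.001;a,q,x=place(z);arm.line_to(a,.02);arm.pause(.1);f=rd()-f0
    print(round(z,4),f.round(1),round((a-arm.read_tool_pos())[2]*1e3,2))
    if f[2]>2.5 or np.hypot(*f[:2])>5: break
print(arm.read_time())
s=snapshot("side")[80:260,180:420];cv2.imwrite("pics/side5.png",cv2.resize(s,(800,600),interpolation=cv2.INTER_CUBIC))
E
python3 low.py
```

```text
mid [ 0.6 -0.2 -1.4]
f0 [ 0.85 -0.66 -1.35] 32.4833
0.07 [-0.9  0.7 -0.7] 0.01
0.069 [-1.   0.9 -0.7] 0.03
0.068 [-0.5 -0.2 -0.6] 0.03
0.067 [-0.8  1.2  0.4] -0.0
0.066 [-0.7  0.7  0.4] 0.02
0.065 [-0.7 -0.1 -0.1] -0.01
0.064 [-1.2 -0.4  6.6] -0.74
34.9333
```

Run:
```python
from h import *
a,q,x=place(.0646);arm.line_to(a,.02);arm.pause(.2);print(np.round(arm.read_ft_force(),1))
arm.move_gripper(.8,20);arm.pause(.2);print(np.round(arm.read_ft_force(),1),arm.read_opening())
arm.move_gripper(1.0);arm.pause(.3);print(np.round(arm.read_ft_force(),1))
arm.line_to(a-.15*x,.1)
p=np.array(arm.read_tool_pos());arm.line_to(p+[0,-.12,.08],.2);arm.pause(.3)
print(np.round(arm.read_ft_force(),1),arm.read_time())
s=snapshot("side")[60:264,150:422];cv2.imwrite("pics/side6.png",cv2.resize(s,(800,600),interpolation=cv2.INTER_CUBIC))
cv2.imwrite("pics/top6.png",cv2.resize(snapshot("top")[100:220,130:290],(800,600),interpolation=cv2.INTER_CUBIC))
```

```text
[-0.8 -0.9  5.1]
[-0.9 -0.5  0.1] 0.7994452603397765
[ 0.6 -0.6  0.2]
[ 0.4 -0.4  1. ] 39.3167
```

View pics/side6.png

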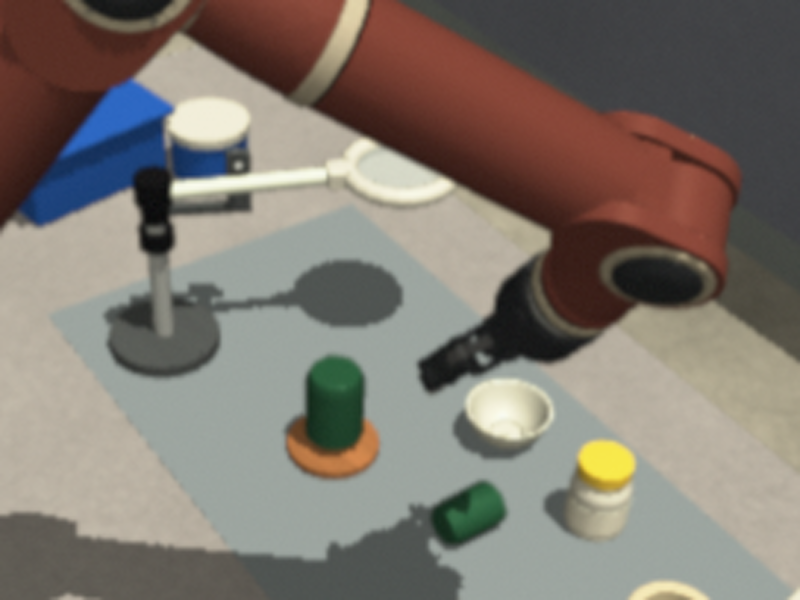

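View pics/top6.png

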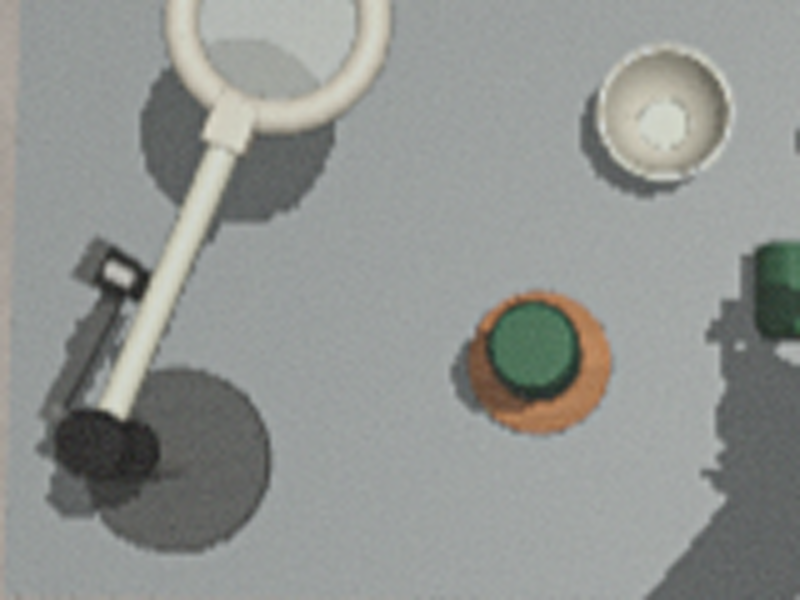

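The cup stands upright on the peg (side view, edges vertical at columns 307 and 363) and is centred over the foot. The tube lies against the stop at (145,285) in the top view, and the bowl, jar and tape are untouched. The gripper is clear, so I'm handing in.

Run:
```python
from h import *
C=cam("top");z=px2w(C,((279/5+130),(30/5+100)),.2,1);print("lens",z.round(3),"turn",np.arctan2(z[1]-H[1],z[0]-H[0])+1.406, "cup foot",px2w(C,(534/5+130,347/5+100),.103,1).round(3))
print(ticket.finish_job(),arm.read_time())
```

```text
lens [0.739 0.166 0.2  ] turn 1.0270800672797975 cup foot [0.569 0.023 0.103]
the job is handed in; nothing more can be done
the job is handed in; nothing more can be done
```

The lamp is parked and the mended cup hangs upside down on the drying peg. I handed the job in at about 39 s; it reports no verdict.

- **Lamp:** I pushed the tube anticlockwise with closed fingers. The buffer met the arm at about 0.965 rad of turn and the arm stopped at about 1.06 rad. A last 1.1 mm of commanded push then moved it only 0.15 mm, so the buffer was solid. The final push read 16 N, and I backed off at once.
- **Cup:** I gripped it at 35 N, inverted it and lowered it until the floor met the peg, within 1 mm of the expected height. The force read 6.6 N at contact; I then opened the fingers and withdrew.
- **Last checks:** The side view shows the cup upright. The top view puts its foot at (0.569, 0.023), within 2 mm of the estimated peg axis. The bowl and jar look unmoved and the gripper is clear of everything. The tape is cut off at the edge of that last view, but nothing went near it.
- **Disagreement:** The lamp's turn read off the last top view is 1.03 rad, against about 1.06 rad from the tool. I put this down to picture-reading error and an offset in the finger contact, and I relied on the solid-stop force reading instead. The buffer itself was never measured directly.

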